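# Clear the job tally

### The arm

A 6-joint arm with a two-finger parallel gripper is mounted at the origin on a cart in front of the work surface, level with it; the furniture and walls round the work are solid. World frame = base frame: x ahead of the robot, y to its left, z up, the work surface at z = 0. Lengths are in mm, angles in rad, forces in N, time in s.
With the tool pointing down it reaches from about 300 to 775 mm from the base axis. Payload 14.6 kg.
Tool frame: the origin (TCP) lies between the finger pads; the fingertips stand 8 mm ahead of it and the grasp point (between the pads) lies 11 mm behind it; z points along the fingers, y is the line along which they close (so a half turn about z gives the same grasp; the last joint's range is limited). The gripper opens to 85 mm and grips with 20 to 120 N. Pads are 22 mm wide; open, the fingers measure 114 mm over their backs; the gripper's body (76 mm by 85 mm) begins 54 mm behind the grasp point. The pads swing forward as they close: fully open they stand 13 mm farther back than shut.
Start: joints at [1.053, 0.3, 1.521, -0, 1.321, -0.067], TCP at [239.623, 495.046, 239.281] pointing down, gripper open.
Joint ranges: [-3.03, 3.03], [-0.79, 2.21], [0.23, 2.52], [-1.04, 4.18], [0, 3.07], [-2.55, 2.55]. Speed limits (rad/s): [2.22, 2.22, 2.57, 3.14, 3.14, 3.14].

### API

Orientations are given as a rotation vector (axis times angle).
In Python, from cell import ctrl, cams, finder gives the robot as it stands.
- The arm moves only by the tool step_arm, never from a script. Its argument "plan" is text: rows parted by semicolons, each of 5 numbers parted by spaces: the shift along the tool's x, y, z in cm, then the turn about the tool's z in degrees, then the closure in counts, from 0 (fully open) to 255 (shut). In form: x y z roll grip; .... A call has 1 to 10 rows; each row is the pose to reach, as a shift and turn from the pose commanded when the call began, along the tool's axes at that moment; what a row does not reach only later rows make up. A row lasts 1/10 s, in which the tool goes at most 50 mm and 8.59 degrees, less where a joint would pass 70% of its speed; a pose out of reach is approached as far as the arm can. A call with a gripper value outside its range is refused whole. The fingers move at their own pace and stop on an object; "newtons" is the grip in N (left out, the last holds). Time passes only in rows, so rows that repeat a pose let the fingers close. It gives the time, the measured TCP pose, the force, the opening and the grip force at its end, in the units of the state.
- ctrl.sense(): the state, without advancing time (a new reading comes with each control period).
- cams.capture(name): name is "scene" or "side" or "wrist"; returns the picture (420x560x3 uint8, blue, green, red); there is no depth.
- cams.get_calibration(name): a dict with "mtx" (3x3 intrinsics, pixels), "k1" (the pictures are not rectified: a ray, as slopes to the right and down, at radius r is drawn at 1 + k1 r^2 times it, then the intrinsics apply), "R" (3x3) and "t" (3): a world point X has camera coordinates R X + t. Camera axes: x right, y down, z forward; pixel columns grow to the right and rows downward; lengths in mm; the calibration is good to about 2 mm. A picture is of the moment at which its call begins: read the wrist's pose just before it. get_calibration takes no time and is no camera call; for the wrist camera it gives the pose at the moment of the call.
- ctrl.job_done(): hands the job in; it is judged then, once.
Trained networks look in the newest picture that a camera, given by its name, has taken for a name from the list of things; names that differ only in an ending like _2 or _b are one class to them, and where a whole thing is asked for, a point or a joint stands for the part that bears it (a point fixed in the world has none). Each returns a list of dicts, best first, with "p" (0 to 1); they miss things now and then, are a little off and sometimes report something else, mostly with a low value. They report only what shows in the picture. A call takes as long as a camera call.
- finder.find_in(camera, query): "pixel" ([column, row] in pixels, amid what is visible of it).
The state is a dict: "time": time; "qpos": joint angles; "qvel": joint speeds; "tau": joint torques, N m; "ee_pos": TCP position; "eef_rot": TCP orientation; "ft_force": force on the tool from outside, world axes, zero at the start; "ft_torque": the same for the moment, N m; "grip_width": opening from 0.0 (shut) to 1.0 (fully open); "grip_force": force on a finger pad.
Only numpy, scipy, OpenCV 4.12 (cv2) and the standard library are available. Lean on these libraries where they do the work, as an engineer would, in place of code of your own. Each camera call takes 0.05 s, during which the arm holds its last target. There are 200 camera calls.

### The job

The yellow flags on the curved job tally are finished jobs: starting at the blue end, run the fingertips lightly along the row so that the five yellow flags fold down one after the other, and stop short of the red flag, which stays standing. Do not lift the tally, shove it out of its place or press hard on it, leave the things around it where they lie, and finish with the hand clear of everything.

Things in the scene. Friction and masses are not known exactly. Their poses are not given: they have to be found in the camera images.
- rail: the job tally: a loose, curved grey bar lying on the table, 0.95 kg nominal, 10 mm high, 46 mm wide, about 330 mm long, with six small fold-down flags along it. Origin: on the underside, below the middle of the row; z up. The row is an arc of 300 mm radius about the point 300 mm from the origin towards -x of the bar, and runs from the blue end cap (-y end) to the dark steel end cap (+y end)
- flag_1_hinge (a point): yellow flag, the first from the blue end (the flags stand 48 mm apart along the row): the middle of its hinge pin, 14 mm above the table. The flag is a tab 16 mm wide across the row and 5 mm thick, with a round top 34 mm above the pin (48 mm above the table when upright). The hinge lugs on both sides of it reach 18 mm above the table and 13.5 mm to either side of the row's line
- flag_2_hinge (a point): yellow flag, the second from the blue end (the flags stand 48 mm apart along the row): the middle of its hinge pin; same shape as the first
- flag_3_hinge (a point): yellow flag, the third from the blue end (the flags stand 48 mm apart along the row): the middle of its hinge pin; same shape as the first
- flag_4_hinge (a point): yellow flag, the fourth from the blue end (the flags stand 48 mm apart along the row): the middle of its hinge pin; same shape as the first
- flag_5_hinge (a point): yellow flag, the fifth from the blue end (the flags stand 48 mm apart along the row): the middle of its hinge pin; same shape as the first
- flag_red_hinge (a point): the red flag, the sixth and last, 48 mm beyond the fifth yellow one: the middle of its hinge pin; same shape as the yellow ones
- flag_1 (a joint): angle of the first yellow flag: 0 upright, 1.5 rad folded flat; it folds along the row, away from the blue end, towards the red flag. It has a stiff hinge that takes about 0.6 to 1 N at its top and stays where it is left; it starts at 0 to 0.3
- flag_2 (a joint): angle of the second yellow flag: 0 upright, 1.5 rad folded flat; it folds along the row, away from the blue end, towards the red flag. It has a stiff hinge that takes about 0.6 to 1 N at its top and stays where it is left; it starts at 0 to 0.3
- flag_3 (a joint): angle of the third yellow flag: 0 upright, 1.5 rad folded flat; it folds along the row, away from the blue end, towards the red flag. It has a stiff hinge that takes about 0.6 to 1 N at its top and stays where it is left; it starts at 0 to 0.3
- flag_4 (a joint): angle of the fourth yellow flag: 0 upright, 1.5 rad folded flat; it folds along the row, away from the blue end, towards the red flag. It has a stiff hinge that takes about 0.6 to 1 N at its top and stays where it is left; it starts at 0 to 0.3
- flag_5 (a joint): angle of the fifth yellow flag: 0 upright, 1.5 rad folded flat; it folds along the row, away from the blue end, towards the red flag. It has a stiff hinge that takes about 0.6 to 1 N at its top and stays where it is left; it starts at 0 to 0.3
- flag_red (a joint): angle of the red flag, same sense and stiffness; starts at 0 to 0.1
- padlock: loose brass padlock lying beyond the row, 68x42x18 mm; bystander. Origin at the centre of its underside
- tape_electrical: loose roll of black tape on the robot's side of the row, 53x51x19 mm; bystander. Origin at the centre of its underside
- pliers: loose pliers with black handles, 167 mm long, 60 mm wide, 15 mm high, lying beyond the blue end; bystander. Origin at the centre of its underside
- tape_measure: loose yellow and black tape measure, 64x76x31 mm, beyond the red flag's end; bystander. Origin at the centre of its underside

How it is judged (in metres and radians):
On the way, in this order (a step that is already met when the one before it is completed fails the run):
1. the first yellow flag is folded down, past 1.0 rad (value of joint flag_1 above 1 rad), for 0.05 s.
2. the second yellow flag is folded down, past 1.0 rad (value of joint flag_2 above 1 rad), for 0.05 s.
3. the third yellow flag is folded down, past 1.0 rad (value of joint flag_3 above 1 rad), for 0.05 s.
4. the fourth yellow flag is folded down, past 1.0 rad (value of joint flag_4 above 1 rad), for 0.05 s.
5. the fifth yellow flag is folded down, past 1.0 rad (value of joint flag_5 above 1 rad), for 0.05 s.
At the end, for the whole second after the job is handed in: all five yellow flags are folded past 1.0 rad, the red flag stands within 0.25 rad of upright, the tally lies flat, at rest, within 20 mm of where it was, and the four bystanders are within 15 mm of where they were (value of joint each of flag_1, flag_2, flag_3, flag_4, flag_5 above 1 rad and value of joint flag_red below 0.25 rad and distance of rail from where it was at the start of the episode below 0.02 m and angle between rail's own z axis and vertical below 0.05 rad and linear speed of rail below 0.01 m/s and distance of each of padlock, tape_electrical, pliers, tape_measure from where it was at the start of the episode below 0.015 m); the robot touches nothing.
It fails at once if the red flag is knocked, past 0.4 rad (value of joint flag_red above 0.4 rad).
It fails at once if the tally is shoved more than 25 mm, lifted or tipped (distance of rail from where it was at the start of the episode above 0.025 m or height (world z) of rail above 0.008 m or angle between rail's own z axis and vertical above 0.1 rad).
It fails at once if the tally or its flags are pressed with more than 20 N (contact force between the fingers and rail above 20 N).
It fails at once if a bystander is pushed more than 20 mm (distance of any of padlock, tape_electrical, pliers, tape_measure from where it was at the start of the episode above 0.02 m).
It also fails if it takes over 38 s, if anything falls off the work surface, if the arm or the gripper's body presses on something with over 40 N, if the wrist force passes 120 N, or if a joint passes its speed limit or range.

## Working session

There is one attempt and no reset: what is moved stays moved. The work goes in short steps, Python scripts to look and compute and a tool call to move; the robot and the scene stay as the last step left them, time stands still between calls to the robot, and variables do not carry over. Pictures are saved under pics/ and viewed, at most 10 in all, crops included, and the job is handed in when it is done.

Besides the shell and the picture viewer there is one more tool, called in YAML: its name, and indented under it one key for each argument. step_arm: Moves the arm, as the interface text tells. Its arguments: {"type":"object","properties":{"plan":{"type":"string"},"newtons":{"type":"number"}},"required":["plan"]}

```bash
mkdir -p pics
cat > h.py <<'E'
import numpy as np, cv2
from cell import ctrl, cams, finder
def ray(c,px):
    m,k,R,t=[np.array(c[x],float) for x in("mtx","k1","R","t")]
    d=np.array([(px[0]-m[0,2])/m[0,0],(px[1]-m[1,2])/m[1,1]])
    u=d.copy()
    for _ in range(20): u=d/(1+k*(u@u))
    return -R.T@t, R.T@np.array([u[0],u[1],1])
def onz(c,px,z):
    o,d=ray(c,px); return o+d*(z-o[2])/d[2]
def proj(c,X):
    m,k,R,t=[np.array(c[x],float) for x in("mtx","k1","R","t")]
    p=R@np.array(X,float)+t; u=p[:2]/p[2]; u=u*(1+k*(u@u))
    return [m[0,0]*u[0]+m[0,2], m[1,1]*u[1]+m[1,2]]
E
python3 - <<'E'
from h import *
s=ctrl.sense(); print(s["time"],s["ee_pos"],s["eef_rot"],s["ft_force"])
ims=[]
for n in("scene","side"):
    im=cams.capture(n); ims.append(im); cv2.imwrite(f"pics/{n}0.png",im); c=cams.get_calibration(n)
    print(n,-np.array(c["R"]).T@c["t"])
    for q,z in(("rail",5),("flag_1_hinge",20),("flag_red_hinge",20),("padlock",9),("tape_electrical",10),("pliers",7),("tape_measure",15)):
        for r in finder.find_in(n,q)[:7]:
            if r["p"]>.25: print(q,np.round(r["pixel"]),round(r["p"],2),np.round(onz(c,r["pixel"],z)))
E
```

```text
0.0 [239.49341878 494.86112973 238.69891025] [-7.02038170e-01 -3.06176289e+00  1.82095463e-03] [-0.36840396  0.26499546  1.19578226]
scene [-141.81251722 -306.85956673  884.07686373]
rail [313. 255.] 0.8 [492. -87.   5.]
rail [417. 276.] 0.48 [ 544. -327.    5.]
rail [322. 219.] 0.31 [610. -61.   5.]
flag_1_hinge [314. 256.] 0.64 [482. -94.  20.]
flag_red_hinge [313. 253.] 0.63 [487. -89.  20.]
padlock [322. 223.] 0.87 [594. -67.   9.]
tape_electrical [283. 288.] 0.91 [377. -66.  10.]
pliers [417. 275.] 0.55 [ 546. -326.    7.]
tape_measure [214. 228.] 0.97 [451. 160.  15.]
side [ 214.43657293 -794.72138968  793.35419329]
rail [280. 254.] 0.59 [495. -89.   5.]
flag_1_hinge [282. 257.] 0.79 [ 491. -112.   20.]
flag_red_hinge [281. 256.] 0.8 [ 490. -108.   20.]
padlock [317. 237.] 0.71 [601. -68.   9.]
padlock [281. 253.] 0.31 [496. -89.   9.]
tape_electrical [232. 253.] 0.89 [385. -53.  10.]
pliers [334. 331.] 0.97 [ 521. -332.    7.]
tape_measure [229. 194.] 0.57 [439. 163.  15.]
```

View pics/scene0.png

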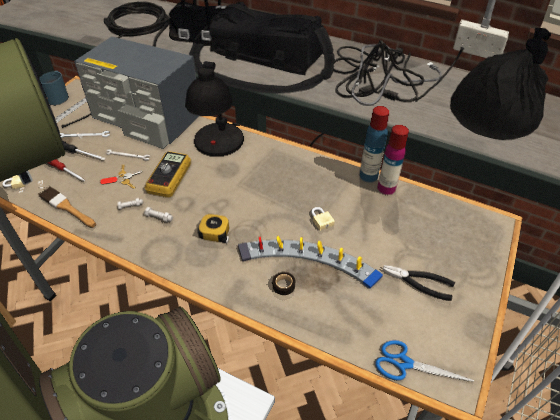

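View pics/side0.png

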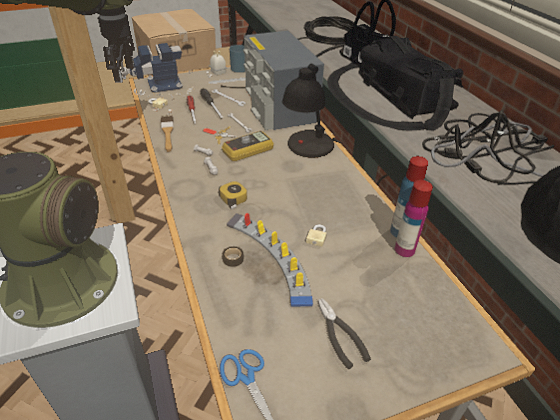

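The scene picture shows the tally with its blue cap at about (372,279) and the steel cap at about (245,252). The flags run from yellow (360,264) to red (261,243). The padlock is at (321,217), the tape at (284,284), the pliers at (420,280) and the tape measure at (213,227). The side picture agrees with this. I'll move above the row with the fingers shut.

step_arm:
  plan: "-4 -3.5 0 0 255; -8 -7 0 0 255; -12 -10.5 0 0 255; -16 -14 0 0 255; -20 -17.5 0 0 255; -24 -21 0 0 255; -28 -24.5 0 0 255; -32 -28 0 0 255; -36 -31 0 0 255; -39 -34 0 0 255"
  newtons: 20

```text
time: 1.8
ee_pos: [436.6, 33.3, 239.6]
eef_rot: [0.702, 3.061, 0.0]
ft_force: [0.3, 0.7, 0.1]
grip_width: -0.003
grip_force: 0.0
```

step_arm:
  plan: "-3 -3 0 0 255; -6 -5.5 0 0 255; -8 -7 0 0 255; -9 -7.8 0 0 255; -9 -7.8 0 0 255; -9 -7.8 0 0 255"

```text
time: 2.4
ee_pos: [482.8, -73.3, 239.2]
eef_rot: [-0.702, -3.062, -0.0]
ft_force: [-0.3, 0.4, -0.2]
grip_width: -0.003
grip_force: 0.0
```

Run:
```python
from h import *
s=ctrl.sense(); print(s["time"],s["ee_pos"],s["eef_rot"],s["ft_force"],s["qpos"],s["grip_width"])
n="wrist"; c=cams.get_calibration(n); im=cams.capture(n); cv2.imwrite("pics/w0.png",im)
np.savez("pics/w0.npz",**{k:c[k] for k in("mtx","k1","R","t")})
print(n,-np.array(c["R"]).T@c["t"])
hsv=cv2.cvtColor(im,cv2.COLOR_BGR2HSV)
for name,lo,hi in(("yel",(20,140,110),(34,255,255)),("red",(0,150,90),(8,255,255)),("blue",(100,150,60),(125,255,255))):
    _,_,st,ce=cv2.connectedComponentsWithStats(cv2.inRange(hsv,lo,hi))
    for a,b in zip(st[1:],ce[1:]):
        if a[4]>40: print(name,a,np.round(b),np.round(onz(c,b,30 if name!="blue" else 8)))
for r in finder.find_in(n,"flag_1_hinge")[:8]: print(np.round(r["pixel"]),r["p"])
```

```text
2.4 [482.80465489 -73.26681358 239.21488574] [-7.01533219e-01 -3.06190383e+00 -2.92872459e-04] [-0.25757547  0.39568021 -0.23516803] [-2.25713360e-01  1.62409464e-01  1.69036144e+00  1.93939822e-04
  1.28917208e+00 -1.34610506e+00] -0.0025644124133394177
wrist [417.08826246 -41.41883834 374.56459988]
yel [ 415   28   74   73 2288] [452.  62.] [446. 158.  30.]
yel [313 144  20  14 175] [323. 150.] [473.  -8.  30.]
yel [287 174  13  16  86] [293. 182.] [492. -55.  30.]
yel [258 196  13  15  84] [264. 204.] [501. -99.  30.]
yel [225 213  11  19 130] [230. 222.] [ 504. -149.   30.]
yel [191 225  11  19 139] [196. 234.] [ 500. -196.   30.]
red [337 112  19  12 148] [346. 117.] [450.  31.  30.]
blue [   1  124   64   65 1563] [ 32. 157.] [ 321. -343.    8.]
blue [159 216  22  35 467] [169. 233.] [ 488. -238.    8.]
[287. 180.] 0.95
```

View pics/w0.png

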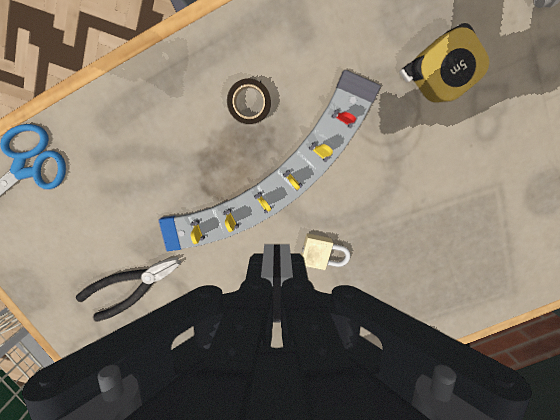

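The wrist picture shows the blue cap at (169,233), yellow flags from (196,234) to (323,150), red at (346,117) and the steel cap at (361,87). I'll fit the bar pose to these.

```bash
cat > fit.py <<'E'
from h import *
from scipy.optimize import least_squares
c=dict(np.load("pics/w0.npz"))
F=np.array([[196,234],[230,222],[264,204],[293,182],[323,150],[346,117]],float)
E=np.array([[162.,233],[363,76]])
def row(p,s,z,r=0):
    a=s/300; l=np.array([-300+(300+r)*np.cos(a),(300+r)*np.sin(a)])
    C,S=np.cos(p[2]),np.sin(p[2]); return np.array([p[0]+C*l[0]-S*l[1],p[1]+S*l[0]+C*l[1],z])
S=48*(np.arange(6)-2.5)
def res(p):
    o=[]
    for i in range(6): o+=list(np.array(proj(c,row(p,S[i]+19*np.sin(p[4+i]),14+19*np.cos(p[4+i]))))-F[i])
    for s,e in zip((-p[3],p[3]),E): o+=list((np.array(proj(c,row(p,s,10)))-e)*.7)
    return o
lo=[300,-300,-1.5,150]+[-.02]*6; hi=[700,100,1.5,180]+[.35]*5+[.12]
r=least_squares(res,[490,-90,0,165]+[.1]*5+[.05],bounds=(lo,hi),loss="soft_l1")
if __name__=="__main__":
    print(np.round(r.x,3)); print(np.round(r.fun,1))
    for i in range(6): print(np.round(row(r.x,S[i],14),1))
    im=cv2.imread("pics/w0.png")
    for s in np.linspace(-165,165,40):
        for rr in(-23,23): cv2.circle(im,tuple(int(round(v)) for v in proj(c,row(r.x,s,10,rr))),0,(0,0,255),-1)
    for s in S: cv2.circle(im,tuple(int(round(v)) for v in proj(c,row(r.x,s,14))),1,(255,0,255),-1)
    cv2.imwrite("pics/f0.png",cv2.resize(im[50:270,140:400],None,fx=3,fy=2.7,interpolation=cv2.INTER_CUBIC))
    for n in("scene","side"):
        cc=cams.get_calibration(n); print(n,np.round([proj(cc,row(r.x,s,30)) for s in S]).tolist())
E
python3 fit.py
```

```text
[ 4.96810e+02 -7.84030e+01  2.10000e-01  1.71085e+02  1.59000e-01
  1.10000e-01  1.64000e-01 -4.00000e-03  1.76000e-01 -1.20000e-02]
[-0.1 -0.2 -0.  -0.  -0.2 -0.2 -0.1 -0.2  0.2  0.1  0.4  0.2  0.1  0.6
 -0.3 -0.1]
[ 498.  -197.6   14. ]
[ 503.2 -149.9   14. ]
[ 500.9 -102.1   14. ]
[490.9 -55.2  14. ]
[473.6 -10.4  14. ]
[449.3  30.9  14. ]
scene [[359.0, 264.0], [340.0, 255.0], [321.0, 249.0], [301.0, 244.0], [281.0, 243.0], [260.0, 244.0]]
side [[299.0, 279.0], [293.0, 264.0], [285.0, 250.0], [274.0, 238.0], [261.0, 227.0], [247.0, 219.0]]
```

View pics/f0.png

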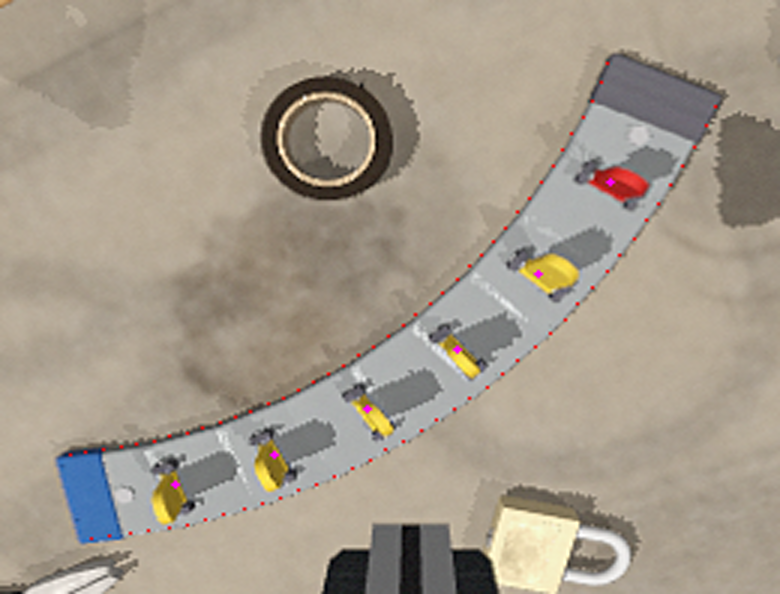

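The overlay matches the bar outline and hinges, with residuals under 0.6 px, and the projections agree with the other cameras. Next I'll work out the approach and the sweep.

```bash
cat > mv.py <<'E'
import sys
from fit import *
from scipy.spatial.transform import Rotation as Ro
# args: tcp z, then s values -> rows in tool axes from the pose now
s=ctrl.sense(); R=Ro.from_rotvec(s["eef_rot"]).as_matrix(); p=np.array(s["ee_pos"])
print(s["time"],np.round(p,1),np.round(s["ft_force"],2))
y0=np.arctan2(R[1,1],R[0,1])
for v in map(float,sys.argv[2:]):
    d=R.T@(row(r.x,v,float(sys.argv[1]))-p)/10
    print(v,np.round(d,2),round(-np.degrees(r.x[2]+v/300+np.pi/2-y0),1))
E
python3 mv.py 80 -152
```

```text
2.5 [482.8 -73.  239.4] [-0.04  0.2  -0.67]
-152.0 [ -7.43 -13.7   15.94] -8.7
```

step_arm:
  plan: "-2.5 -4 3 -2 255; -5 -8 6 -4 255; -7 -12 9 -7 255; -7.4 -13.7 12 -8.7 255; -7.4 -13.7 14.5 -8.7 255; -7.4 -13.7 15.9 -8.7 255; -7.4 -13.7 15.9 -8.7 255; -7.4 -13.7 15.9 -8.7 255"

```text
time: 3.3
ee_pos: [490.8, -229.0, 81.6]
eef_rot: [0.466, 3.105, -0.001]
ft_force: [0.4, -0.6, 0.7]
grip_width: 0.005
grip_force: 0.0
```

```bash
python3 mv.py 32 -152
python3 - <<'E'
from h import *
c=cams.get_calibration("side");s=ctrl.sense(); im=cams.capture("side")
tip=proj(c,s["ee_pos"]-np.array([0,0,8])); print(tip)
x,y=int(tip[0]),int(tip[1])
cv2.imwrite("pics/s1.png",cv2.resize(im[y-70:y+60,x-80:x+80],None,fx=4.5,fy=4.5,interpolation=cv2.INTER_CUBIC))
print("tip in crop",(tip[0]-x+80)*4.5,(tip[1]-y+70)*4.5)
E
```

```text
3.3 [ 490.8 -229.    81.6] [ 0.44 -0.56  0.7 ]
-152.0 [0.07 0.02 4.96] -0.0
[np.float64(302.4777554741826), np.float64(277.3331161853395)]
tip in crop 362.1498996338216 316.49902283402787
```

View pics/s1.png

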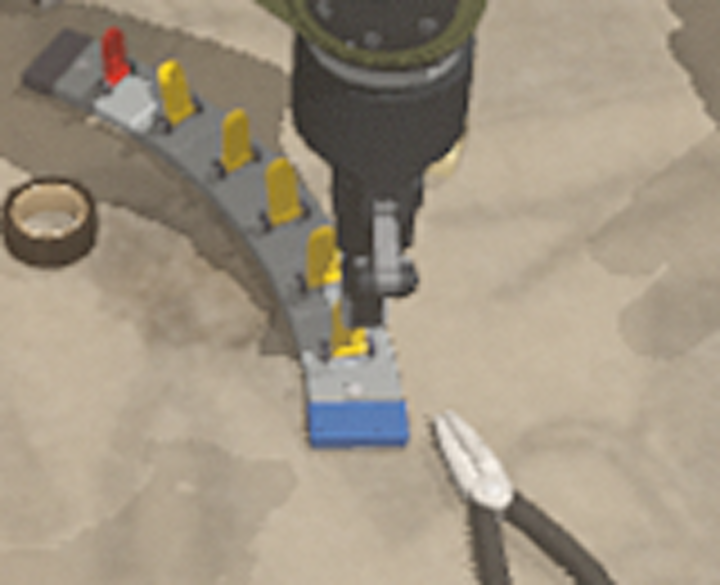

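The picture shows the fingertip at about (362,325) in the crop, which agrees with the 8 mm figure. It sits over the gap between the blue cap and the first flag. Next I descend and start the sweep.

step_arm:
  plan: "0.1 0 1.5 0 255; 0.1 0 3 0 255; 0.1 0 4.2 0 255; 0.1 0 5 0 255; 0.1 0 5 0 255; 0.1 0 5 0 255"

```text
time: 3.95
ee_pos: [489.4, -229.4, 30.8]
eef_rot: [0.468, 3.106, -0.0]
ft_force: [-0.6, 0.3, -0.7]
grip_width: -0.001
grip_force: 0.0
```

```bash
python3 mv.py 32 -146 -140 -134 -128 -122 -116 -110 -104 -98 -92
```

```text
3.95 [ 489.4 -229.4   30.8] [-0.58  0.29 -0.66]
-146.0 [-0.05  0.7  -0.12] -1.2
-140.0 [-0.03  1.3  -0.12] -2.4
-134.0 [-0.    1.9  -0.12] -3.5
-128.0 [ 0.04  2.5  -0.12] -4.7
-122.0 [ 0.1   3.1  -0.12] -5.8
-116.0 [ 0.16  3.69 -0.12] -7.0
-110.0 [ 0.24  4.29 -0.12] -8.1
-104.0 [ 0.33  4.88 -0.12] -9.3
-98.0 [ 0.44  5.47 -0.12] -10.4
-92.0 [ 0.55  6.06 -0.12] -11.6
```

step_arm:
  plan: "0 0.6 -0.1 -1.2 255; 0 1.2 -0.1 -2.4 255; 0 1.8 -0.1 -3.5 255; 0 2.4 -0.1 -4.7 255; 0.1 3.0 -0.1 -5.8 255; 0.15 3.6 -0.1 -7 255; 0.25 4.2 -0.1 -8.1 255; 0.3 4.8 -0.1 -9.3 255; 0.4 5.4 -0.1 -10.4 255; 0.55 6.0 -0.1 -11.6 255"

```text
time: 4.95
ee_pos: [501.6, -169.8, 31.3]
eef_rot: [-0.149, -3.138, -0.0]
ft_force: [-0.2, 0.1, 0.1]
grip_width: 0.001
grip_force: 0.2
```

```bash
python3 mv.py 32.5 -84 -78 -72 -66 -60 -54 -48 -42 -36 -30;python3 - <<'E'
from h import *
im=cams.capture("side")
cv2.imwrite("pics/s2.png",cv2.resize(im[200:320,210:370],None,fx=4.5,fy=4.5,interpolation=cv2.INTER_CUBIC))
E
```

```text
4.95 [ 501.6 -169.8   31.3] [-0.22  0.15  0.15]
-84.0 [-0.03  0.8  -0.12] -1.4
-78.0 [-0.01  1.4  -0.12] -2.5
-72.0 [ 0.02  2.   -0.12] -3.7
-66.0 [ 0.07  2.59 -0.12] -4.8
-60.0 [ 0.12  3.19 -0.12] -6.0
-54.0 [ 0.19  3.79 -0.12] -7.1
-48.0 [ 0.27  4.38 -0.12] -8.3
-42.0 [ 0.36  4.97 -0.12] -9.4
-36.0 [ 0.47  5.57 -0.12] -10.6
-30.0 [ 0.58  6.15 -0.12] -11.7
```

View pics/s2.png

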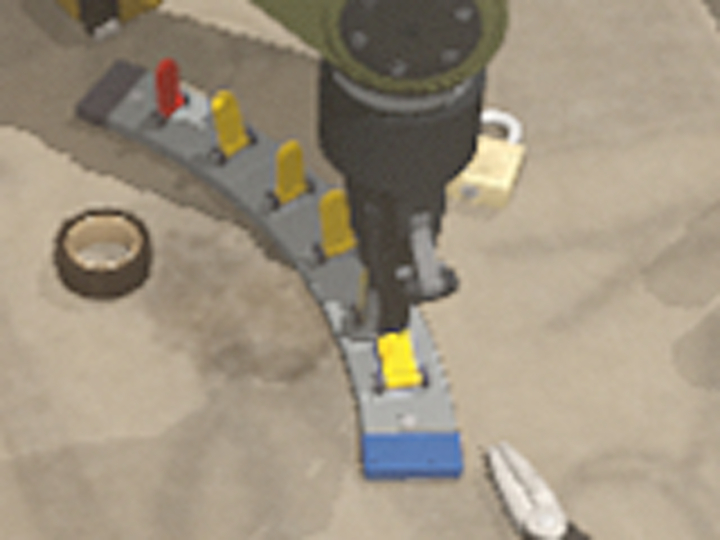

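Flag 1 (crop 400,355) is folded and the bar hasn't moved. I'll carry on with the sweep.

step_arm:
  plan: "0 0.6 0 -1.2 255; 0 1.2 0 -2.4 255; 0 1.8 0 -3.5 255; 0.05 2.4 0 -4.7 255; 0.1 3.0 0 -5.8 255; 0.15 3.6 0 -7 255; 0.25 4.2 0 -8.1 255; 0.35 4.8 0 -9.3 255; 0.45 5.4 0 -10.4 255; 0.55 6.0 0 -11.5 255"

```text
time: 6.0
ee_pos: [501.7, -109.6, 31.3]
eef_rot: [0.166, -3.137, 0.0]
ft_force: [0.8, -1.9, -0.4]
grip_width: 0.002
grip_force: 0.6
```

```bash
python3 mv.py 32 -24 -18 -12 -6 0 6 12 18 24 30
```

```text
6.0 [ 501.7 -109.6   31.3] [ 0.8  -1.89 -0.41]
-24.0 [ 0.    0.76 -0.07] -1.4
-18.0 [ 0.02  1.36 -0.07] -2.5
-12.0 [ 0.06  1.96 -0.07] -3.7
-6.0 [ 0.1   2.56 -0.07] -4.8
0.0 [ 0.16  3.16 -0.07] -5.9
6.0 [ 0.23  3.75 -0.07] -7.1
12.0 [ 0.31  4.35 -0.07] -8.2
18.0 [ 0.4   4.94 -0.07] -9.4
24.0 [ 0.5   5.53 -0.07] -10.5
30.0 [ 0.62  6.12 -0.07] -11.7
```

step_arm:
  plan: "0 0.6 0 -1.2 255; 0 1.2 0 -2.4 255; 0 1.8 0 -3.5 255; 0.1 2.4 0 -4.7 255; 0.15 3.0 0 -5.8 255; 0.2 3.6 0 -7 255; 0.3 4.2 0 -8.1 255; 0.4 4.8 0 -9.3 255; 0.5 5.4 0 -10.4 255; 0.6 6.0 0 -11.6 255"

```text
time: 7.0
ee_pos: [489.5, -50.7, 31.3]
eef_rot: [-0.482, 3.104, -0.0]
ft_force: [0.3, -0.4, -0.0]
grip_width: -0.004
grip_force: 0.6
```

```bash
python3 mv.py 32 34 40 46 52 58 64 70 76 80 85
python3 - <<'E'
from h import *
c=cams.get_calibration("wrist"); im=cams.capture("wrist"); cv2.imwrite("pics/w3.png",im)
np.savez("pics/w3.npz",**{k:c[k] for k in("mtx","k1","R","t")})
E
```

```text
7.0 [489.5 -50.7  31.3] [ 0.34 -0.43 -0.04]
34.0 [ 0.    0.53 -0.07] -0.8
40.0 [ 0.02  1.13 -0.07] -2.0
46.0 [ 0.04  1.73 -0.07] -3.1
52.0 [ 0.08  2.33 -0.07] -4.3
58.0 [ 0.13  2.93 -0.07] -5.4
64.0 [ 0.2   3.53 -0.07] -6.6
70.0 [ 0.27  4.12 -0.07] -7.7
76.0 [ 0.36  4.71 -0.07] -8.9
80.0 [ 0.42  5.11 -0.07] -9.6
85.0 [ 0.51  5.6  -0.07] -10.6
```

View pics/w3.png

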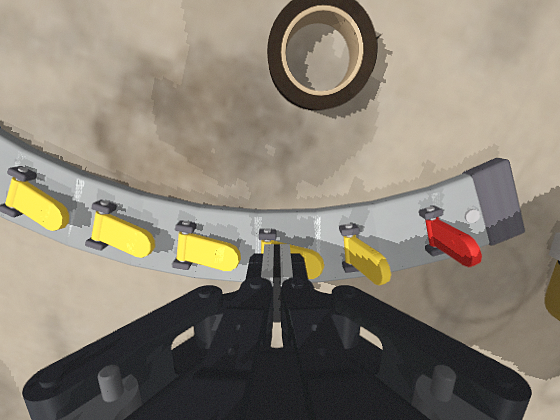

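Flags 1–4 are folded, with flag 4 under the tips at (290,260). Flag 5 (367,260) and red (452,242) are still standing. Now flag 5, stopping 12 mm past its hinge.

step_arm:
  plan: "0 0.5 0 -0.8 255; 0 1.1 0 -2 255; 0.05 1.7 0 -3.1 255; 0.1 2.3 0 -4.3 255; 0.15 2.9 0 -5.4 255; 0.2 3.5 0 -6.6 255; 0.25 4.1 0 -7.7 255; 0.35 4.7 0 -8.9 255; 0.4 5.1 0 -9.6 255; 0.5 5.5 0 -10.4 255"

```text
time: 8.05
ee_pos: [468.1, 0.2, 31.3]
eef_rot: [-0.761, 3.048, 0.0]
ft_force: [1.9, -1.2, 0.5]
grip_width: -0.001
grip_force: 0.4
```

```bash
python3 mv.py 32 84
python3 - <<'E'
from h import *
im=cams.capture("wrist"); cv2.imwrite("pics/w4.png",im)
E
```

```text
8.05 [4.681e+02 2.000e-01 3.130e+01] [ 1.95 -1.22  0.51]
84.0 [-0.01  0.   -0.07] -0.0
```

View pics/w4.png

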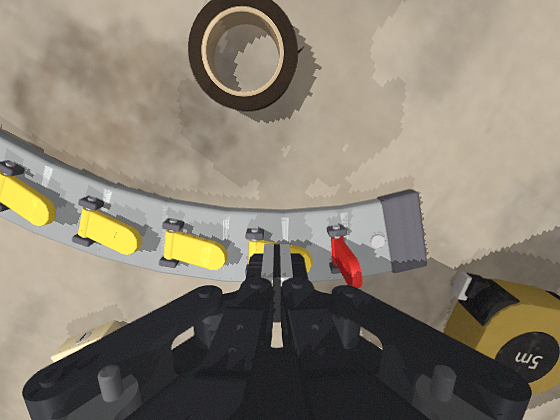

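Flag 5 (285,258) lies folded and red (345,258) stands clear of the fingers. I'll lift straight up.

step_arm:
  plan: "0 0 -0.5 0 255; 0 0 -1.5 0 255; 0 0 -3 0 255; 0 0 -6 0 255; 0 0 -10 0 255; 0 0 -14 0 255; 0 0 -18 0 255; 0 0 -20 0 255; 0 0 -20 0 255; 0 0 -20 0 255"

```text
time: 9.1
ee_pos: [468.0, -0.2, 231.3]
eef_rot: [-0.759, 3.048, -0.0]
ft_force: [-0.8, 0.0, -0.5]
grip_width: 0.001
grip_force: 0.0
```

Run:
```python
from fit import *
c=cams.get_calibration("wrist"); im=cams.capture("wrist")
for s in S: cv2.circle(im,tuple(int(round(v)) for v in proj(c,row(r.x,s,14))),1,(255,0,255),-1)
for s in np.linspace(-165,165,40):
    for rr in(-23,23): cv2.circle(im,tuple(int(round(v)) for v in proj(c,row(r.x,s,10,rr))),0,(0,0,255),-1)
cv2.imwrite("pics/w5.png",im)
```

```text
(no output)
```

View pics/w5.png

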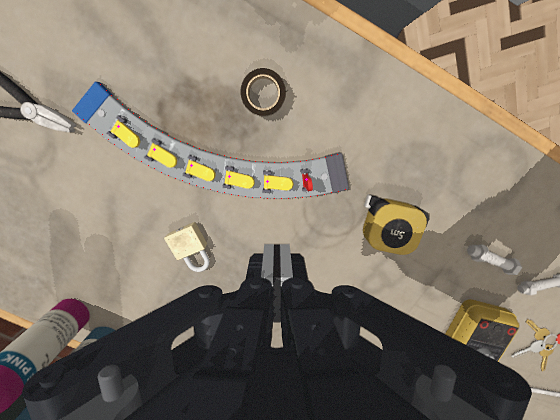

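All five yellow flags, (124,133) to (278,184), are folded. Red (308,182) is standing, and the bar still matches its original outline. Handing in.

```bash
python3 -c "
from cell import ctrl
print(ctrl.job_done())"
```

```text
the job is handed in; nothing more can be done
None
```

The job is handed in (no verdict came back): the last picture shows all five yellow flags folded in order, the red flag standing, the tally and the things around it in place, and the hand clear above the table.

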